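# Put the two-tier kitchen rack together and load it

## Task

Put the two-tier rack together and load it from the bottom up. Drop the dark tray over the four posts until it sits fully down on the foot collars, stand the red tin on it at the end nearer to you (the robot) and the yellow tin at the far end, then fit the light tray on top of the posts, fully home on their shoulders, and finally stand the blue tin on that upper tray, on either side of its handle. Set everything down upright without letting it fall, let go of it all, and leave the green tin, the mug and the amber jar where they are.

Things in the scene. Friction and masses are not known exactly. Their poses are not given: they have to be found in the camera images.
- rack: metal rack frame, fixed. Origin: its middle at counter height; x along its long side, pointing away from the robot (within 12 degrees), z up. Posts at x +-105, y +-55 mm: collar 36 mm wide up to 20 mm high (dark tray rests on it), then 20 mm wide up to a bevelled shoulder at 115 mm (light tray rests on it), then a 7 mm pin, tapered from 133 mm to its tip at 141 mm. Thin rods join the feet.
- lower_tray_grip (a point): dark wood tray, 248 x 148 mm, deck 8 mm thick, 10 mm lip, 0.26 kg, flat on the counter; 27 mm holes at x +-105, y +-55 mm. x along its long side, z up, the same after a half turn. Handle across its middle: a bar 12 mm thick (along x), 90 mm long (along y), 33 to 55 mm above the underside. This point: centre of the bar, 44 mm above the underside; 64 mm above the rack's origin when fitted.
- upper_tray_grip (a point): light wood tray, 230 x 130 mm, deck 8 mm thick, 10 mm lip, 0.26 kg, flat on the counter; 13 mm holes at x +-105, y +-55 mm (they pass only the pins). x along its long side, z up, the same after a half turn. Handle bar as on the dark tray: 12 mm thick (along x), 90 mm long (along y). This point: centre of the bar, 44 mm above the underside; 159 mm above the rack's origin when fitted.
- red_tin_center (a point): the red tin (to the dark tray, near end): a round closed storage tin with steel rims, 56 mm in diameter and 65 mm tall, about 0.18 kg, flat lid with no knob, standing upright on the counter. This point is its centre, 32.5 mm above its underside; z up. On the fitted dark tray this point is 60.5 mm above the rack's origin; the near end's middle is at x -54 mm on the rack.
- yellow_tin_center (a point): the yellow tin (to the dark tray, far end): a round closed storage tin with steel rims, 56 mm in diameter and 65 mm tall, about 0.18 kg, flat lid with no knob, standing upright on the counter. This point is its centre, 32.5 mm above its underside; z up. On the fitted dark tray this point is 60.5 mm above the rack's origin; the far end's middle is at x +54 mm on the rack.
- blue_tin_center (a point): the blue tin (to the light tray): a round closed storage tin with steel rims, 56 mm in diameter and 65 mm tall, about 0.18 kg, flat lid with no knob, standing upright on the counter. This point is its centre, 32.5 mm above its underside; z up. On the fitted light tray this point is 155.5 mm above the rack's origin; the ends' middles are at x +-54 mm on the rack.
- green_tin_center (a point): the green tin (stays where it is): a round closed storage tin with steel rims, 56 mm in diameter and 65 mm tall, about 0.18 kg, flat lid with no knob, standing upright on the counter. This point is its centre, 32.5 mm above its underside; z up.
- mug_center (a point): white mug, 80 mm in diameter, 92 mm tall, a bystander to leave alone; this point is its centre, half-way up
- jar_center (a point): amber glass jar with a steel lid, 72 mm in diameter, 110 mm tall, a bystander to leave alone; this point is its centre, half-way up

How it is judged:
On the way, in this order (a step that is already met when the one before it is completed fails the run):
1. the dark tray sits fully down on the four foot collars, all four holes over their posts (z of lower_tray_grip in the frame of rack between 0.06 and 0.068 m and horizontal distance between lower_tray_grip and rack below 0.01 m and angle between the x axis of lower_tray_grip and the x axis of rack, either way round below 0.08 rad and angle between lower_tray_grip's own z axis and vertical below 0.04 rad), for 0.2 s.
2. the red tin stands on the dark tray at the end nearer to the robot and the yellow tin at the far end, the dark tray still fully down (all of step 1 and z of red_tin_center in the frame of rack between 0.0555 and 0.0655 m and x of red_tin_center in the frame of rack between -0.12 and -0.015 m and y of red_tin_center in the frame of rack between -0.06 and 0.06 m and angle between each of red_tin_center, yellow_tin_center's own z axis and vertical below 0.06 rad and z of yellow_tin_center in the frame of rack between 0.0555 and 0.0655 m and x of yellow_tin_center in the frame of rack between 0.015 and 0.12 m and y of yellow_tin_center in the frame of rack between -0.06 and 0.06 m), for 0.2 s.
3. the light tray sits fully home on the four shoulders, the tins below still in place (all of step 2 and z of upper_tray_grip in the frame of rack between 0.155 and 0.163 m and horizontal distance between upper_tray_grip and rack below 0.01 m and angle between the x axis of upper_tray_grip and the x axis of rack, either way round below 0.08 rad and angle between upper_tray_grip's own z axis and vertical below 0.04 rad), for 0.2 s.
4. the blue tin stands upright on the light tray (z of upper_tray_grip in the frame of rack between 0.155 and 0.163 m and horizontal distance between upper_tray_grip and rack below 0.01 m and angle between the x axis of upper_tray_grip and the x axis of rack, either way round below 0.08 rad and angle between upper_tray_grip's own z axis and vertical below 0.04 rad and z of blue_tin_center in the frame of rack between 0.1505 and 0.1605 m and x of blue_tin_center in the frame of rack between -0.12 and 0.12 m and y of blue_tin_center in the frame of rack between -0.06 and 0.06 m and angle between blue_tin_center's own z axis and vertical below 0.06 rad), for 0.2 s.
At the end, for the whole second after the job is handed in: Dark tray level on the collars, light tray level on the shoulders (4 mm in height, 10 mm off-centre, 0.08 rad); red tin upright on the dark tray's near end, yellow on its far end, blue on the light tray (5 mm in height); all released and at rest (all of step 2 and all of step 4 and contact force between the fingers and lower_tray below 0.05 N and contact force between the fingers and upper_tray below 0.05 N and contact force between the fingers and red_tin below 0.05 N and contact force between the fingers and yellow_tin below 0.05 N and contact force between the fingers and blue_tin below 0.05 N and linear speed of each of lower_tray, upper_tray, red_tin, yellow_tin, blue_tin below 0.02 m/s); the robot touches nothing.
It fails at once if one of the trays or the red, yellow or blue tins is let fall (it moves faster than 0.6 m/s, a fall of about 2 cm, with no finger on it) ((linear speed of lower_tray above 0.6 m/s and contact force between the fingers and lower_tray below 0.05 N) or (linear speed of upper_tray above 0.6 m/s and contact force between the fingers and upper_tray below 0.05 N) or (linear speed of red_tin above 0.6 m/s and contact force between the fingers and red_tin below 0.05 N) or (linear speed of yellow_tin above 0.6 m/s and contact force between the fingers and yellow_tin below 0.05 N) or (linear speed of blue_tin above 0.6 m/s and contact force between the fingers and blue_tin below 0.05 N)).
It fails at once if a tin is knocked over (leans more than 0.6 rad) (angle between any of red_tin_center, yellow_tin_center, blue_tin_center's own z axis and vertical above 0.6 rad).
It fails at once if the green tin, the mug or the amber jar is moved by more than 25 mm (distance of any of green_tin_center, mug_center, jar_center from where it was at the start of the episode above 0.025 m).
It also fails if it takes over 128 s, if anything falls off the work surface, if the arm or the gripper's body presses on something with over 40 N, if the wrist force passes 120 N, or if a joint passes its speed limit or range.

## Robot

A 7-joint arm with a two-finger parallel gripper is mounted at the origin on the work surface. World frame = base frame: x ahead of the robot, y to its left, z up, the work surface at z = 0. Lengths are in m, angles in rad, forces in N, time in s.
With the tool pointing down it reaches from about 0.425 to 1.025 m from the base axis. Payload 3.6 kg.
Tool frame: the origin (TCP) lies at the very end of the fingers, on their centre line; the grasp point (between the pads) lies env.tcp_to_grasp behind it (env.tcp_to_grasp is the distance from the TCP to the grasp point, in m); z points along the fingers, y is the direction in which the jaws open and shut (so a half turn about z gives the same grasp; the last joint's range is limited). The gripper opens to 85 mm and grips with 20 to 120 N. Pads are 22 mm wide; open, the fingers measure 114 mm over their backs; the gripper's body (76 mm by 85 mm) begins 54 mm behind the grasp point. The pads swing forward as they close: fully open they stand 13 mm farther back than shut.
Start: joints at [-1.29, 0.591, 0.048, 1.609, -0.033, 0.943, -0.034], TCP at [0.265, 0.675, 0.231] pointing down, gripper open.
Joint ranges: [-2.69, 2.69], [-0.47, 2.24], [-1.27, 1.36], [0.19, 2.51], [-1.53, 4.68], [0.08, 2.07], [-3.09, 3.09]. Speed limits (rad/s): [2.57, 2.57, 3.14, 3.14, 3.14, 3.14, 3.14].

## Interface

Orientations are given as a rotation vector (axis times angle).
In Python, from station import env, eyes, job gives the robot as it stands. Calls block until the motion is done:
- env.move_pose(position, orientation): joint-space move of the TCP to a pose.
- env.line_to(position, rot=None, feed=0.15, threshold=None): straight line of the TCP; rot=None keeps the orientation; feed is the mean speed in m/s. With threshold (N) it stops when the force on the tool has changed by that much, and returns True; else False.
- env.move_j(angles): joint-space move.
- env.move_gripper(opening, f_grip=None): finger opening in m; f_grip is the grip in N (None keeps the last); returns when the fingers have stopped.
- env.wait(seconds).
- env.ik(position, orientation): joint angles nearest the present ones, or None.
- eyes.capture(name): name is "scene" or "top" or "wrist"; returns a dict with "img" (384x512x3 uint8, red, green, blue), "fx", "fy", "cx", "cy" (pixels), "rvec" (rotation vector, rad) and "tvec" (3), from world to camera coordinates, as OpenCV has them. Camera axes: x right, y down, z forward; pixel columns grow to the right and rows downward; lengths in m; the calibration is good to about 2 mm. A picture is of the moment at which its call begins. There is no depth.
A pose or a line that the arm cannot do raises env.IKError and nothing moves.
- job.job_done(): hands the job in, once; it reports no verdict.
Readings, each from a call of its own:
- env.read_time(): time.
- env.read_qpos(): joint angles.
- env.read_joint_velocities(): joint speeds.
- env.read_effort(): joint torques, N m.
- env.read_position(): TCP position.
- env.read_orientation(): TCP orientation.
- env.read_wrist_force(): force on the tool from outside, world axes, zero at the start.
- env.read_torque(): the same for the moment, N m.
- env.read_grip_width(): finger opening in m.
Only numpy, scipy, OpenCV 4.12 (cv2) and the standard library are available. Lean on these libraries where they do the work, as an engineer would, in place of code of your own. Each camera call takes 0.05 s, during which the arm holds its last target.

## Working session

There is one attempt and no reset: what is moved stays moved. The work goes in short steps, each a Python script; the robot and the scene stay as the last script left them, time stands still between calls to the robot, and variables do not carry over. Pictures are saved under pics/ and viewed, and the job is handed in when it is done.

```bash
ls; mkdir -p pics
python3 - <<'E'
from station import env, eyes, job
import cv2
for n in ["scene","top","wrist"]:
    c=eyes.capture(n); cv2.imwrite(f"pics/a_{n}.png",cv2.cvtColor(c["img"],cv2.COLOR_RGB2BGR))
    print(n,c["fx"],c["cx"],c["cy"],c["rvec"],c["tvec"])
print(env.tcp_to_grasp,env.read_time(),env.read_position(),env.read_orientation(),env.read_grip_width())
E
```

```text
pics
scene 400.5063419381486 261.8471417940518 188.9049840511935 [ 1.57446934  1.85446581 -0.86203847] [ 0.08746771 -0.29177998  1.50919534]
top 405.94128526559075 257.60287396234514 192.27627312929522 [ 2.18349922 -2.19546742  0.0527855 ] [0.01513513 0.55318472 1.02049735]
wrist 279.8210174712396 256.19971416276877 190.7125268453944 [-2.38809707 -1.6285969  -0.23618598] [-0.72319932 -0.03913894  0.37854467]
0.0187 0.15 [0.26516704 0.67408689 0.23038377] [-5.85159656e-01 -3.08636967e+00  2.71859731e-03] 0.08539282960688382
```

View pics/a_scene.png

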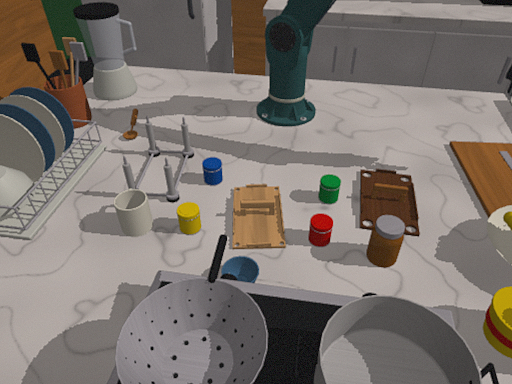

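View pics/a_top.png

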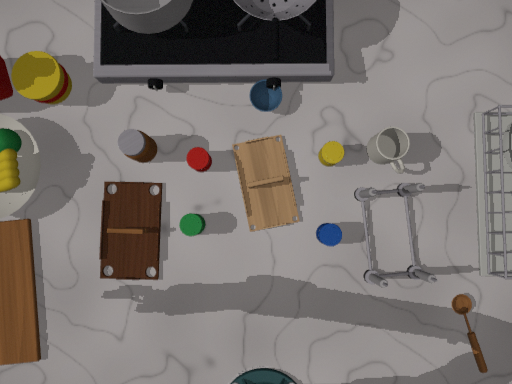

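View pics/a_wrist.png

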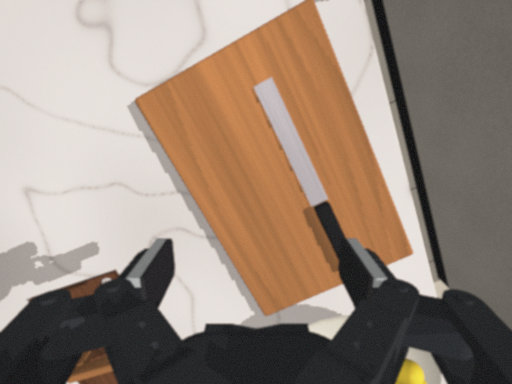

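The top view shows the dark tray at about (131,230) px, the light tray at (267,183), the rack with post tips around (362..430, 188..280), red (199,159), yellow (332,153), blue (329,234) and green (192,225). Next I'll zoom in for pixel measurements.

```bash
cat > h.py <<'E'
import numpy as np, cv2
from scipy.spatial.transform import Rotation as R
from station import env, eyes, job
def cap(n,save=None):
    c=eyes.capture(n)
    if save: cv2.imwrite(save,cv2.cvtColor(c["img"],cv2.COLOR_RGB2BGR))
    return c
def cam(c):
    return R.from_rotvec(c["rvec"]).as_matrix(), np.array(c["tvec"],float)
def back(c,uv,z):
    Rm,t=cam(c); uv=np.atleast_2d(uv).astype(float)
    d=np.c_[(uv[:,0]-c["cx"])/c["fx"],(uv[:,1]-c["cy"])/c["fy"],np.ones(len(uv))]@Rm
    o=-Rm.T@t
    s=(z-o[2])/d[:,2]
    return o+d*s[:,None]
def proj(c,P):
    Rm,t=cam(c); q=np.atleast_2d(P)@Rm.T+t
    return np.c_[c["fx"]*q[:,0]/q[:,2]+c["cx"],c["fy"]*q[:,1]/q[:,2]+c["cy"]]
def crop(img,x0,y0,x1,y1,s,fn,pts=None):
    im=cv2.resize(img[y0:y1,x0:x1],None,fx=s,fy=s,interpolation=cv2.INTER_CUBIC)
    im=cv2.cvtColor(im,cv2.COLOR_RGB2BGR)
    if pts is not None:
        for p in pts:
            cv2.circle(im,(int(round((p[0]-x0+.5)*s-.5)),int(round((p[1]-y0+.5)*s-.5))),3,(255,0,255),1)
    cv2.imwrite(fn,im)
def down(yaw):  # tool z down; tool y axis (jaw dir) at angle yaw from world x
    y=np.array([np.cos(yaw),np.sin(yaw),0]); z=np.array([0,0,-1.]); x=np.cross(y,z)
    return R.from_matrix(np.c_[x,y,z]).as_rotvec()
E
python3 - <<'E'
from h import *
c=cap("top")
crop(c["img"],340,170,450,300,5,"pics/b_rack.png")
crop(c["img"],90,170,310,290,3.6,"pics/b_tr.png")
s=cap("scene")
crop(s["img"],110,110,220,220,5,"pics/b_srack.png")
# blobs
import pickle; pickle.dump((c,s),open("c0.pkl","wb"))
hsv=cv2.cvtColor(c["img"],cv2.COLOR_RGB2HSV)
for n,lo,hi in [("red",(0,200,90),(6,255,255)),("yel",(24,180,90),(32,255,255)),("blue",(112,150,40),(125,255,255)),("green",(55,150,40),(75,255,255))]:
    m=cv2.inRange(hsv,lo,hi); k,l,st,ce=cv2.connectedComponentsWithStats(m)
    for i in range(1,k):
        if st[i,4]>60:
            b=st[i]; ctr=(b[0]+(b[2]-1)/2,b[1]+(b[3]-1)/2); print(n,st[i],ce[i].round(1),back(c,ce[i],.065)[0].round(3))
    m
E
```

```text
red [188 148  21  22 362] [197.8 158. ] [0.635 0.157 0.065]
yel [  12   51   49   48 1812] [35.8 74.7] [0.846 0.56  0.065]
yel [319 142  25  23 415] [331.4 152.7] [ 0.646 -0.169  0.065]
yel [  0 149  18  42 623] [  7.4 170.1] [0.608 0.624 0.065]
green [  0 129  21  22 372] [  9.1 139.5] [0.684 0.622 0.065]
green [180 214  25  21 407] [191.7 223.9] [0.475 0.172 0.065]
```

Run:
```python
from h import *
import pickle
c,s=pickle.load(open("c0.pkl","rb"))
print(back(c,[[362,194],[430,275]],.141), back(c,[[131,230]],.055),back(c,[[267,183]],.055))
```

```text
[[ 0.54106353 -0.22237168  0.141     ]
 [ 0.36099032 -0.36885151  0.141     ]] [[0.46033557 0.32219203 0.055     ]] [[ 0.57375045 -0.01139158  0.055     ]]
```

View pics/b_rack.png

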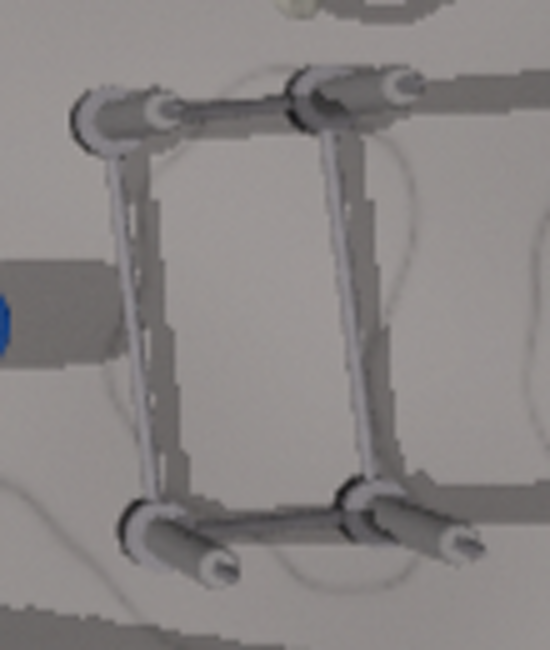

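View pics/b_tr.png

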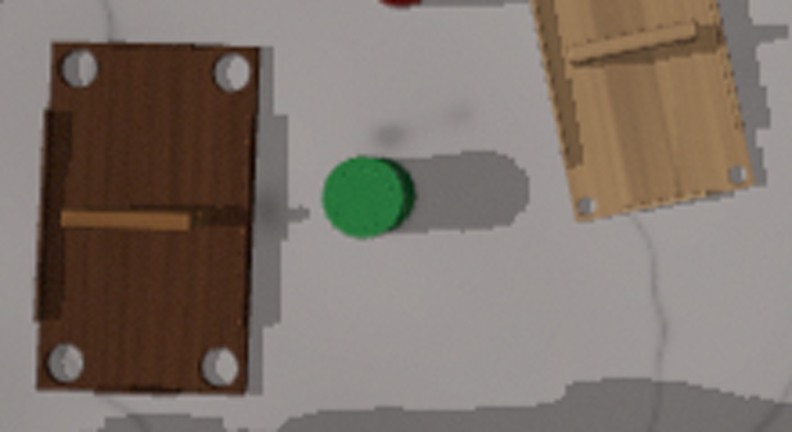

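View pics/b_srack.png

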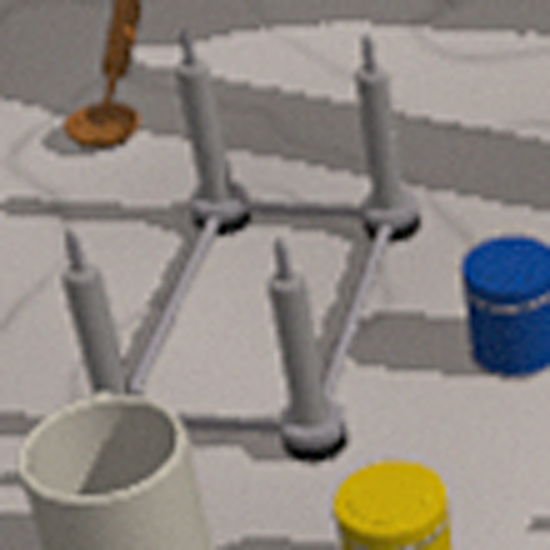

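```bash
cat > fit.py <<'E'
from h import *
from scipy.optimize import least_squares
def fit(obs,x0):
    # obs: list of (cam, local pts Nx3, pix Nx2, weight)
    def res(p):
        r=[]
        Rz=R.from_euler('z',p[2]).as_matrix()
        for c,L,uv,w in obs:
            P=np.asarray(L)@Rz.T+[p[0],p[1],0]
            r.append(((proj(c,P)-uv)*w).ravel())
        return np.concatenate(r)
    s=least_squares(res,x0,loss='soft_l1'); return s.x,res(s.x)
def px(a,x0,y0,s): return (np.array(a,float)+.5)/s-.5+[x0,y0]
E
python3 - <<'E'
from fit import *
import pickle
c,s=pickle.load(open("c0.pkl","rb"))
crop(c["img"],230,130,305,235,7,"pics/b_light.png")
X=.105;Y=.055
# top: order TL(+x,+y) TR(+x,-y) BL(-x,+y) BR
def L(z): return [[X,Y,z],[X,-Y,z],[-X,Y,z],[-X,-Y,z]]
sh=px([[160,108],[402,85],[216,567],[460,543]],340,170,5)
tip=px([[180,110],[420,87],[235,572],[480,545]],340,170,5)
# scene: left far... image: upper-left, upper-right are near robot(-x): robot is at top; left = -y
stip=px([[70,233],[280,240],[186,35],[367,38]],110,110,5)
Ls=[[X,-Y,.141],[X,Y,.141],[-X,-Y,.141],[-X,Y,.141]]
ot=[(c,L(.115),sh,1),(c,L(.141),tip,1)]
os_=[(s,Ls,stip,1)]
for o in (ot,os_,ot+os_):
    p,r=fit(o,[.45,-.295,0]); print(p.round(4),r.round(1))
d=px([[80,68],[233,72],[66,363],[220,366]],90,170,3.6)
p,r=fit([(c,L(.004),d,1)],[.46,.32,0]); print("dark",p.round(4),r.round(1))
print("mug",back(c,[[388,146]],.092))
E
```

```text
[ 0.4493 -0.3169  0.0978] [ 0.4  0.1 -0.5 -0.2  0.1  0.1 -0.5 -0.1 -0.4 -0.9  0.5 -1.4 -0.1  1.1
  0.5  1.3]
[ 0.4505 -0.3167  0.0972] [ 0.1  0.1  0.   0.5 -0.1 -0.8  0.  -0.1]
[ 0.4494 -0.3169  0.0976] [ 0.4  0.  -0.4 -0.3  0.1  0.  -0.5 -0.2 -0.4 -1.   0.5 -1.5 -0.1  1.
  0.5  1.3  0.2 -0.1  0.1  0.2 -0.1 -1.   0.1 -0.3]
dark [ 0.4591  0.3379 -0.0326] [ 0.  -0.  -0.1 -0.   0.  -0.2  0.1  0.2]
mug [[ 0.65718653 -0.29839316  0.092     ]]
```

View pics/b_light.png

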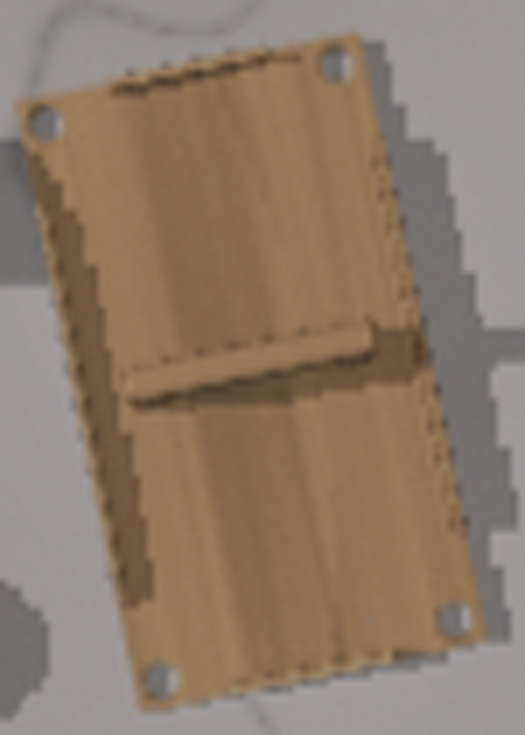

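Run:
```python
from fit import *
import pickle
c,s=pickle.load(open("c0.pkl","rb"))
X=.105;Y=.055
def L(z): return [[X,Y,z],[X,-Y,z],[-X,Y,z],[-X,-Y,z]]
d=px([[47,123],[337,63],[160,680],[456,620]],230,130,7)
p,r=fit([(c,L(.004),d,1)],[.56,0,0.2]); print("light",p.round(4),r.round(1))
# handle ends top z=.055 7x crop: (126,385) (374,335)
print(back(c,px([[127,377],[374,327],[130,400],[374,352]],230,130,7),.055).round(4))
# check positions of tins via silhouette bbox
def bbox_fit(cc,m,x0):
    a=np.linspace(0,2*np.pi,60)
    def res(p):
        P=np.concatenate([np.c_[p[0]+.028*np.cos(a),p[1]+.028*np.sin(a),0*a+z] for z in (.0,.065)])
        q=proj(cc,P); return np.r_[q.min(0)-m[:2],q.max(0)-m[2:]]
    s_=least_squares(res,x0); return s_.x,s_.fun
for nm,cc in (("top",c),("scene",s)):
  hsv=cv2.cvtColor(cc["img"],cv2.COLOR_RGB2HSV)
  for n,rg in dict(red=(0,6,210),yel=(23,32,170),blue=(105,130,180),green=(55,80,150)).items():
    m=cv2.inRange(hsv,(rg[0],rg[2],50),(rg[1],255,255)); m=cv2.morphologyEx(m,cv2.MORPH_CLOSE,np.ones((3,5)))
    k,l,st,ce=cv2.connectedComponentsWithStats(m)
    for i in range(1,k):
        b=st[i]
        if 150<b[4]<900 and 110<b[0]+b[2]/2<360:
            p,r=bbox_fit(cc,np.r_[b[0]-.5,b[1]-.5,b[0]+b[2]-.5,b[1]+b[3]-.5],back(cc,ce[i],.05)[0][:2])
            print(nm,n,b,p.round(4),r.round(1))
```

```text
light [ 0.5793 -0.0077  0.1981] [ 0.   0.1  0.1  0.1  0.1 -0.1 -0.2 -0.1]
[[ 0.573   0.036   0.055 ]
 [ 0.5901 -0.0508  0.055 ]
 [ 0.5649  0.035   0.055 ]
 [ 0.5813 -0.0508  0.055 ]]
top red [188 148  23  23 377] [0.6362 0.1583] [-1.5 -1.3  1.6  1.3]
top yel [319 142  25  23 445] [ 0.6493 -0.1723] [-0.9 -1.4  0.8  1.5]
top blue [317 224  25  21 422] [ 0.4483 -0.1643] [-1.  -1.4  0.9  1.3]
top green [180 214  25  21 406] [0.4745 0.1754] [-0.8 -1.1  0.9  1.1]
scene red [309 214  24  32 595] [0.6326 0.1595] [-0.7 -1.5  0.7  1.3]
scene yel [177 203  24  31 602] [ 0.647  -0.1723] [-0.5 -1.5  0.6  1.3]
scene blue [203 158  19  27 427] [ 0.4456 -0.1636] [-0.9 -1.3  1.   1.1]
scene green [319 175  21  28 485] [0.4694 0.1751] [-1.  -1.6  1.   1.3]
```

Run:
```python
from fit import *
x,y,yaw=.4591,.3379,-.0326
env.move_pose([x,y,.20],down(yaw)); 
c=cap("wrist","pics/c_w.png")
print(env.read_time(),env.read_position(),env.read_qpos().round(2) if hasattr(env.read_qpos(),'round') else env.read_qpos())
Rm,t=cam(c); print(-Rm.T@t, Rm[2])
import pickle; pickle.dump(c,open("c1.pkl","wb"))
```

```text
1.75 [0.45852516 0.34028729 0.20002349] [-0.98  0.46  0.36  2.   -0.24  0.72 -0.5 ]
[0.46137219 0.41169067 0.34229982] [-0.00664884 -0.28441851 -0.95867717]
```

View pics/c_w.png

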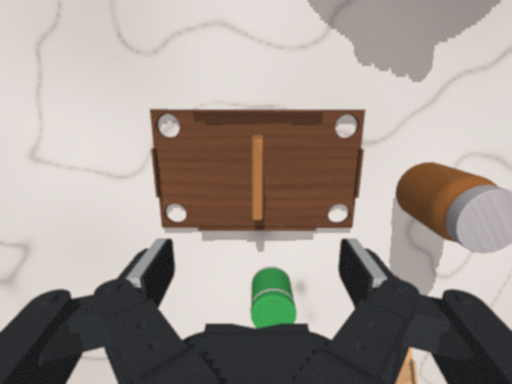

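Run:
```python
from fit import *
import pickle
c=pickle.load(open("c1.pkl","rb"))
crop(c["img"],140,100,380,240,3.3,"pics/c_wz.png")
X=.105;Y=.055
d=[[168,126],[346,126],[176,213],[338,213]]
p,r=fit([(c,[[-X,Y,.004],[X,Y,.004],[-X,-Y,.004],[X,-Y,.004]],d,1)],[.46,.32,0]); print("dark",p.round(4),r.round(1))
print(env.read_position(),env.read_time(), env.read_wrist_force()); env.wait(.3); print(env.read_position(),env.read_wrist_force(),env.read_orientation(),down(-.0326))
```

```text
dark [ 0.4608  0.3361 -0.0285] [ 0.1 -0.1  0.  -0.1 -0.3  0.2  0.2  0.1]
[0.45852516 0.34028729 0.20002349] 1.75 [-0.36809241  0.92472053 -0.61106122]
[0.45888503 0.33847628 0.19992081] [0.22794458 0.16715461 0.86949446] [-2.25611452e+00 -2.18608819e+00  1.94422848e-05] [2.25735426 2.18493848 0.        ]
```

View pics/c_wz.png

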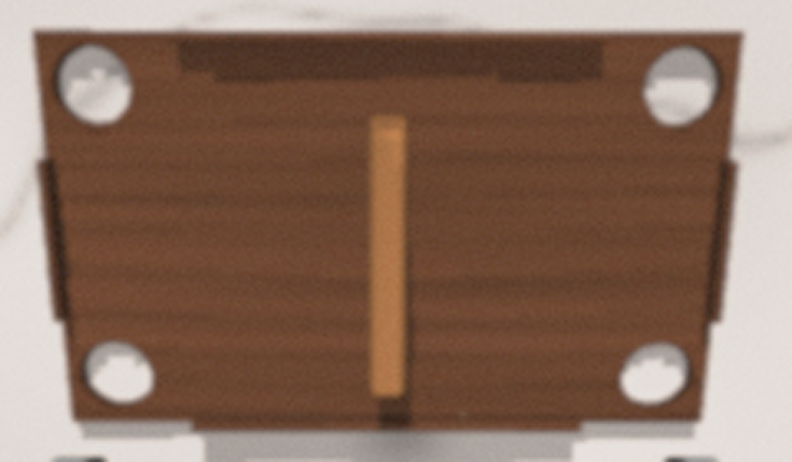

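```bash
cat >> fit.py <<'E'
HX,HY=.105,.055
COR=np.array([[HX,HY],[HX,-HY],[-HX,HY],[-HX,-HY]])
def holes(c,p,z,dia,w=14,it=3):
    """refine tray pose p from bright hole blobs (hole mid-height z)"""
    im=c["img"].astype(float)
    sat=(im.max(2)-im.min(2))/(im.max(2)+1)
    p=np.array(p,float)
    for _ in range(it):
        Rz=R.from_euler('z',p[2]).as_matrix()[:2,:2]
        P=np.c_[COR@Rz.T+p[:2],np.full(4,z)]
        q=proj(c,P); d=[];ok=[]
        for k,u in enumerate(q):
            x0,y0=np.round(u).astype(int)-w
            if x0<0 or y0<0 or x0+2*w+1>512 or y0+2*w+1>384: continue
            m=(sat[y0:y0+2*w+1,x0:x0+2*w+1]<.22).astype(np.uint8)
            n,l,st,ce=cv2.connectedComponentsWithStats(m)
            cand=[i for i in range(1,n) if st[i,0]>0 and st[i,1]>0 and st[i,0]+st[i,2]<2*w+1 and st[i,1]+st[i,3]<2*w+1 and st[i,4]>8]
            if not cand: continue
            i=min(cand,key=lambda i:np.hypot(*(ce[i]-w)))
            d.append(ce[i]+[x0,y0]); ok.append(k)
        if len(ok)<3: print("holes found",ok); return None
        p,r=fit([(c,np.c_[COR[ok],np.full(len(ok),z)],np.array(d),1)],p)
    return p,r,np.array(d)
E
python3 - <<'E'
from fit import *
c=cap("wrist"); c2=cap("top")
import pickle; pickle.dump((c,c2),open("c2.pkl","wb"))
for cc,w in ((c,16),): 
    o=holes(cc,[.460,.337,-.03],.004,.027,w); print(o)
o=holes(pickle.load(open("c0.pkl","rb"))[0],[.460,.337,-.03],.004,.027,9); print(o)
E
```

```text
(array([ 0.46055188,  0.3365595 , -0.03070299]), array([ 0.11217634,  0.07889731,  0.02426352, -0.11285388, -0.05946315,
        0.04115349, -0.08142734, -0.0040527 ]), array([[345.65947242, 123.62829736],
       [337.95751634, 211.39869281],
       [167.37089202, 123.71126761],
       [175.15789474, 211.39802632]]))
(array([ 0.45907525,  0.33854856, -0.03139687]), array([-0.06834071, -0.08320865,  0.0002426 ,  0.11609472, -0.00733375,
       -0.04749875,  0.07464588,  0.0152216 ]), array([[111.62962963, 188.61728395],
       [153.93670886, 189.50632911],
       [107.7875    , 270.4125    ],
       [150.55294118, 271.52941176]]))
```

Run:
```python
from fit import *
x,y,yaw=.4598,.3375,-.031
o=down(yaw)
# choose branch equal to current
print(R.from_rotvec(o).inv()*R.from_rotvec(env.read_orientation()) and 0)
env.line_to([x,y,.0255],rot=o,feed=.12)
env.wait(.2)
print(env.read_position()-np.array([x,y,.0255]), env.read_wrist_force())
env.move_gripper(0.0,f_grip=80)
print(env.read_grip_width(),env.read_wrist_force(),env.read_position())
env.wait(.3); print(env.read_position(),env.read_wrist_force())
env.line_to([x,y,.06],feed=.08); env.wait(.2)
print(env.read_position(),env.read_wrist_force(),env.read_grip_width(),env.read_time())
c=cap("wrist","pics/d_w.png"); t=cap("top","pics/d_t.png")
```

```text
0
[0.00025141 0.00023652 0.00050385] [ 0.1066714  -0.23297289 -0.46169698]
0.010723109346469192 [ 0.40074316 -0.86788569  2.32332625] [0.45979566 0.3375217  0.02566851]
[0.45979597 0.33747355 0.02564802] [-0.0783448  -1.23233731  4.79085797]
[0.45944916 0.33728484 0.05958295] [ 0.21144499 -0.28565334 -2.35823907] 0.010889315289253906 5.7083
```

View pics/d_w.png

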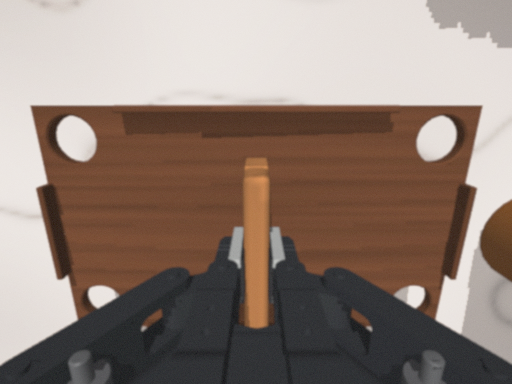

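Run:
```python
from fit import *
RX,RY,RW=.4498,-.3168,.0975
env.line_to([.46,.337,.25],feed=.25)
env.move_pose([RX,RY,.25],down(RW))
env.line_to([RX,RY,.185],feed=.15); env.wait(.4)
print(env.read_position(),env.read_orientation(),down(RW),env.read_time(),env.read_grip_width())
c=cap("wrist","pics/e_w.png"); t=cap("top","pics/e_t.png"); s=cap("scene","pics/e_s.png")
import pickle; pickle.dump((c,t,s),open("c3.pkl","wb"))
```

```text
[ 0.45004852 -0.31692185  0.18546473] [2.10987788e+00 2.32650481e+00 5.23504128e-04] [2.11054991 2.32705468 0.        ] 10.0333 0.010710013532867305
```

View pics/e_w.png

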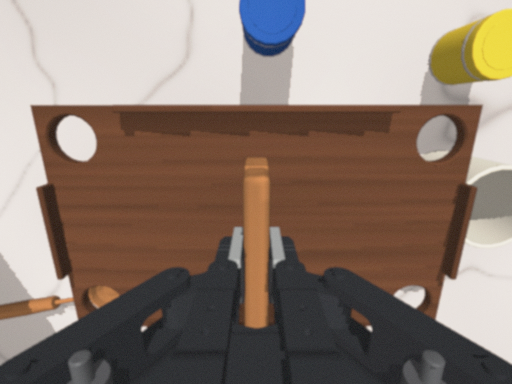

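View pics/e_t.png

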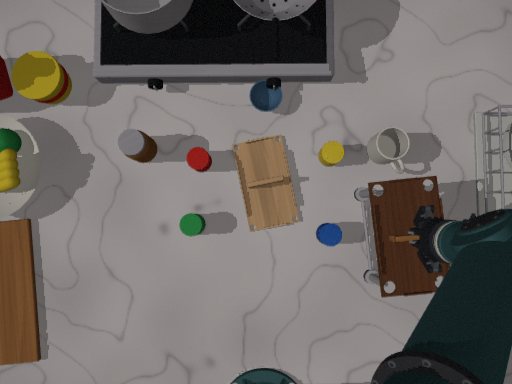

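View pics/e_s.png

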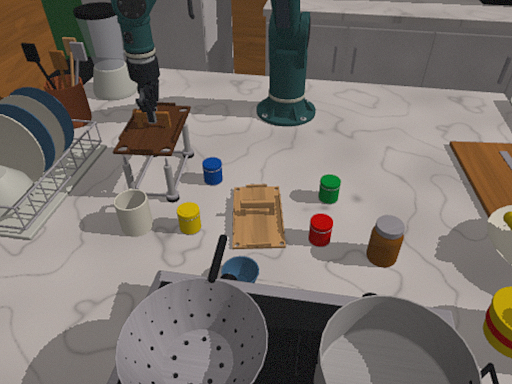

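Run:
```python
from fit import *
RX,RY,RW=.4498,-.3168,.0975
hit=env.line_to([RX,RY,.161],feed=.06,threshold=6); env.wait(.3)
print(hit,env.read_position(),env.read_wrist_force(),env.read_time())
c=cap("wrist"); t=cap("top")
import pickle; pickle.dump((c,t),open("c4.pkl","wb"))
a=c["img"][95:175,40:120]; b=c["img"][95:175,400:480]; d=c["img"][275:330,70:125]; e=c["img"][275:330,390:445]
f=lambda i:cv2.resize(i,(380,280),interpolation=cv2.INTER_CUBIC)
im=np.vstack([np.hstack([f(a),f(b)]),np.hstack([f(d),f(e)])])
cv2.imwrite("pics/f_w.png",cv2.cvtColor(im,cv2.COLOR_RGB2BGR))
crop(t["img"],355,165,465,305,4.2,"pics/f_t.png")
```

```text
False [ 0.44995842 -0.31693494  0.16126105] [ 0.18612675 -0.19749744 -3.96031068] 11.0333
```

View pics/f_w.png

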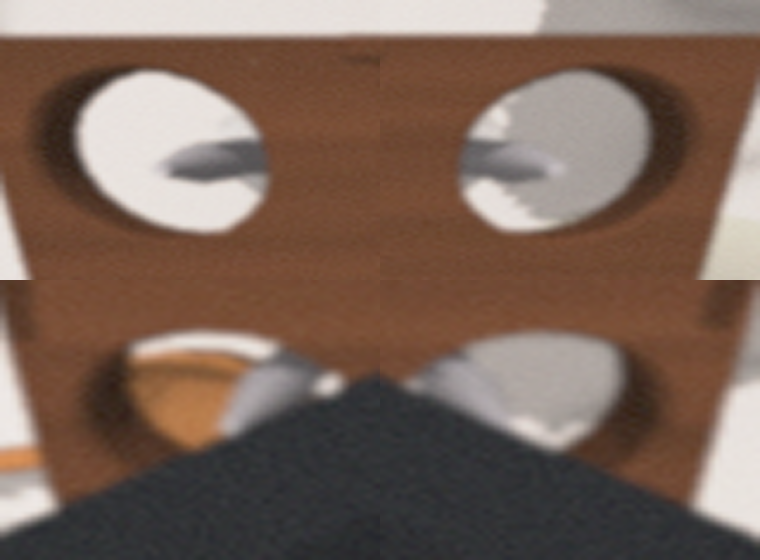

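View pics/f_t.png

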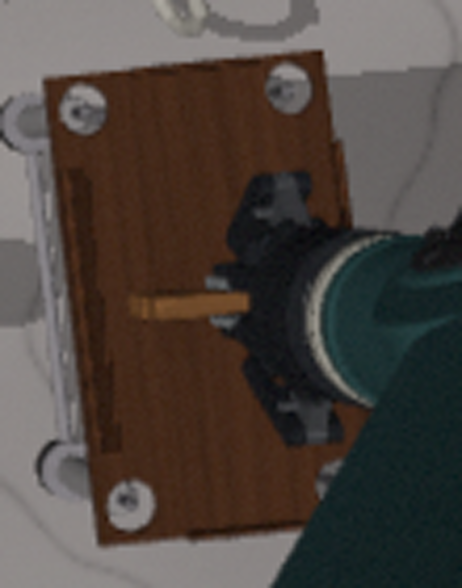

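Run:
```python
from fit import *
import pickle
c,t=pickle.load(open("c4.pkl","rb"))
Rw=R.from_euler('z',.0975).as_matrix()[:2,:2]
dz=.1613+.0187-.036
h=back(c,[[72,137.3],[441.5,137.3]],dz); p=back(c,[[74.7,143],[437.9,143.6]],.141)
print("wrist tip-hole in rack frame mm",((p-h)[:,:2]@Rw*1e3).round(1), np.linalg.norm(h[1]-h[0]),np.linalg.norm(p[1]-p[0]))
# top: holes 4.2x  crop at 355,165 ; tips
h=back(c,[[0,0]],0)
H=px([[84,109],[289,88],[131,505]],355,165,4.2); T=px([[87,109],[294,88],[131,502]],355,165,4.2)
h=back(t,H,dz); p=back(t,T,.141)
print("top",((p-h)[:,:2]@Rw*1e3).round(1))
L=[[.105,.055,dz],[.105,-.055,dz],[-.105,.055,dz]]
print(fit([(t,L,H,1)],[.45,-.317,.0975])); 
print(fit([(t,[[a,b,.141] for a,b,_ in L],T,1)],[.45,-.317,.0975]))
```

```text
wrist tip-hole in rack frame mm [[-1.  -3.5]
 [ 0.6 -3.9]] 0.2077935872978115 0.2093644123086884
top [[-0.1 -2.4]
 [-0.2 -3.9]
 [ 0.9 -1. ]]
(array([ 0.44951406, -0.31449704,  0.09682857]), array([-0.11975896, -0.13077139,  0.16769915, -0.17103831, -0.04664023,
        0.30246114]))
(array([ 0.44979226, -0.31659883,  0.08753008]), array([ 0.13782915, -0.44908825, -0.15899698, -0.01883646,  0.01966092,
        0.46083114]))
```

Run:
```python
from fit import *
RX,RY,RW=.4498,-.3168,.0975
P=np.array([RX,RY])+R.from_euler('z',RW).as_matrix()[:2,:2]@[0,-.003]
env.line_to([*P,.161],feed=.05)
hit=env.line_to([*P,.125],feed=.04,threshold=8); env.wait(.1)
print(hit,env.read_position(),env.read_wrist_force(),env.read_torque())
if not hit:
    hit=env.line_to([*P,.048],feed=.06,threshold=8); env.wait(.1)
    print(hit,env.read_position(),env.read_wrist_force(),env.read_torque())
    if not hit:
        hit=env.line_to([*P,.0435],feed=.02,threshold=8); env.wait(.1)
        print(hit,env.read_position(),env.read_wrist_force(),env.read_torque())
print(env.read_time()); cap("wrist","pics/g_w.png");cap("scene","pics/g_s.png")
```

```text
False [ 0.45028039 -0.31997143  0.12530888] [ 0.15158214  0.15538907 -3.40113876] [ 0.04306909 -0.0043369  -0.00197338]
False [ 0.4503453  -0.3199036   0.04834592] [-0.44804077 -0.10235062 -2.76573338] [-0.00469531 -0.03388223 -0.04864684]
True [ 0.45052314 -0.3200554   0.04566317] [ 0.09295872 -0.05098942  5.24086644] [0.00584123 0.06568555 0.0862389 ]
14.4
```

View pics/g_w.png

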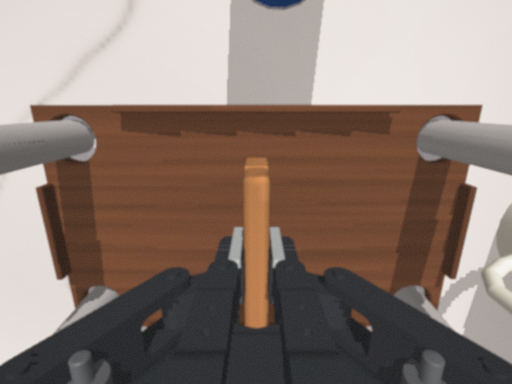

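View pics/g_s.png

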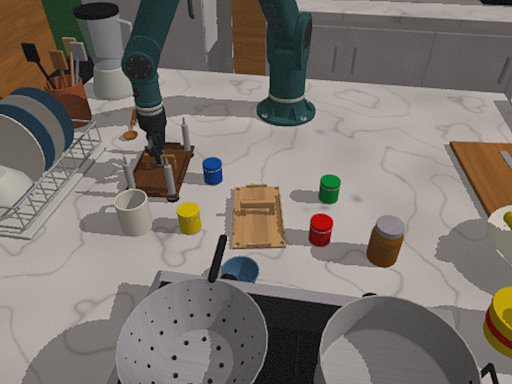

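Run:
```python
from fit import *
p=env.read_position()
env.move_gripper(0.05); env.wait(.1); print(env.read_grip_width(),env.read_wrist_force())
env.line_to([p[0],p[1],.26],feed=.25)
env.move_gripper(0.085)
x,y=.6345,.159; yaw=np.arctan2(y,x)-.79
env.move_pose([x,y,.15],down(yaw)); env.wait(.25)
print(env.read_position(),env.read_qpos(),env.read_time())
c=cap("wrist","pics/h_w.png"); t=cap("top"); s=cap("scene","pics/h_s.png")
crop(t["img"],340,160,460,310,4,"pics/h_t.png")
import pickle; pickle.dump((c,t,s),open("c5.pkl","wb"))
```

```text
0.050198896378948234 [-0.57125513 -1.18221177 -0.75777962]
[0.634686   0.15798102 0.1503376 ] [-0.86260251  0.77568221  0.8795382   1.86110586 -0.77032804  0.88623739
 -0.14670654] 18.6583
```

View pics/h_w.png

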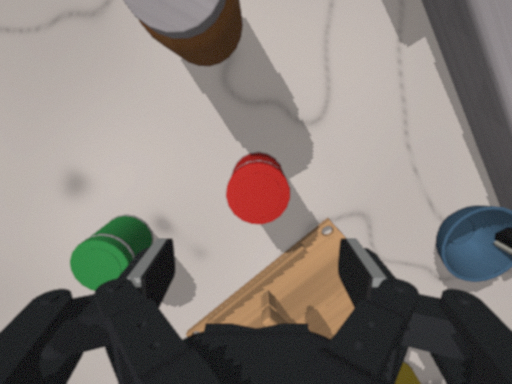

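View pics/h_t.png

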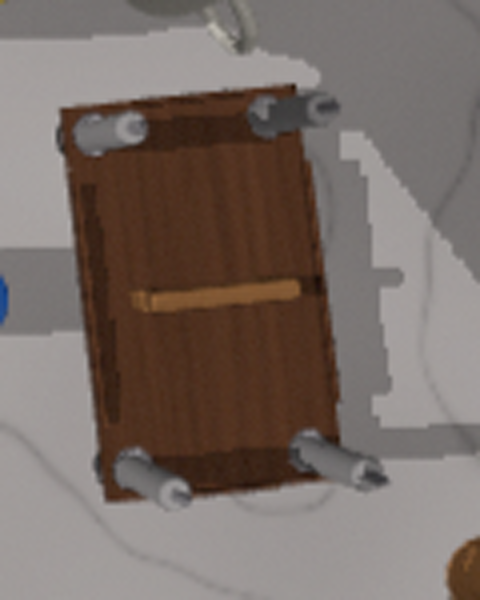

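The dark tray sits flat over all four posts. In the wrist view the red lid is centred at (258,189), which I'll use to refine the grasp.

```bash
cat >> fit.py <<'E'
def pick_tin(x,y,yaw,tz=.020,up=.25):
    env.line_to([x,y,tz],rot=down(yaw),feed=.12)
    env.move_gripper(0.0,f_grip=50); env.wait(.15)
    print("grip",env.read_grip_width(),env.read_position(),env.read_wrist_force())
    env.line_to([x,y,up],feed=.22)
    print("lifted",env.read_grip_width(),env.read_time())
E
python3 - <<'E'
from fit import *
import pickle
c,t,s=pickle.load(open("c5.pkl","rb"))
g=back(c,[[258,189]],.065)[0]; print(g)
x,y=(g[:2]*2+[.6345,.159])/3
pick_tin(x,y,np.arctan2(.159,.6345)-.79)
cap("wrist","pics/i_w.png")
E
```

```text
[0.64042214 0.16163118 0.065     ]
grip 0.05496950706929867 [0.63903201 0.16089324 0.02091051] [-0.89046     0.27626864  5.49298788]
lifted 0.05502501553383996 21.7667
```

View pics/i_w.png

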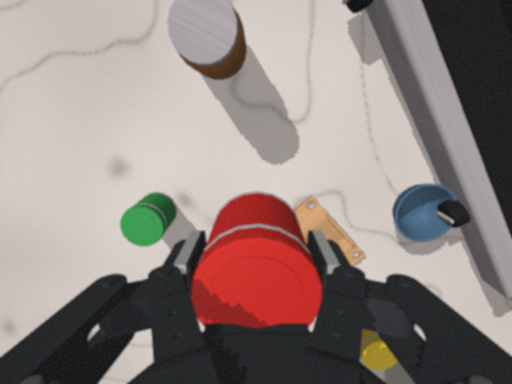

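```bash
cat >> fit.py <<'E'
RX,RY,RW=.4500,-.3175,.0975
def rk(x,y): return np.array([RX,RY])+R.from_euler('z',RW).as_matrix()[:2,:2]@[x,y]
def place(lx,ly,tz,hover=.26,yaw=RW-np.pi/2,opening=.075):
    P=rk(lx,ly)
    env.move_pose([*P,hover],down(yaw)); 
    env.line_to([*P,tz+.02],feed=.15); env.wait(.15)
    hit=env.line_to([*P,tz-.004],feed=.025,threshold=5); env.wait(.1)
    print("place",hit,env.read_position(),env.read_wrist_force(),env.read_time())
    return hit
def release(opening=.075,up=.26):
    p=env.read_position()
    env.move_gripper(opening); env.wait(.1); print("rel",env.read_grip_width(),env.read_wrist_force())
    env.line_to([p[0],p[1],up],feed=.22)
E
python3 - <<'E'
from fit import *
print(env.ik([*rk(-.048,0),.05],down(RW-np.pi/2)),env.ik([*rk(.048,0),.05],down(RW-np.pi/2)))
place(-.048,0,.0489)
cap("wrist","pics/j_w.png");cap("scene","pics/j_s.png")
E
```

```text
[ 0.09275464  0.7690575   0.71699341  2.21251234 -1.05050892  0.55470746
  0.15680609] [-0.00812494  0.8289805   0.74179864  2.05195481 -0.96182417  0.65260071
 -0.07664365]
place True [ 0.40215078 -0.32207996  0.04886728] [-0.85662802  2.2493726   6.01458269] 26.1917
```

View pics/j_w.png

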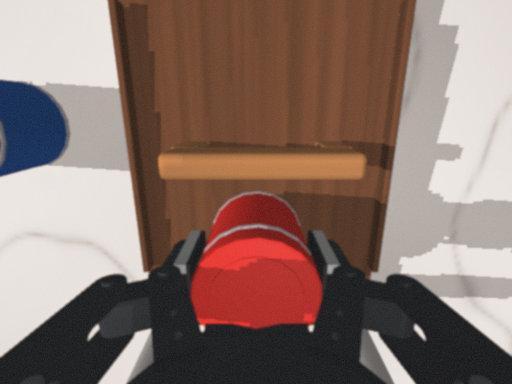

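View pics/j_s.png

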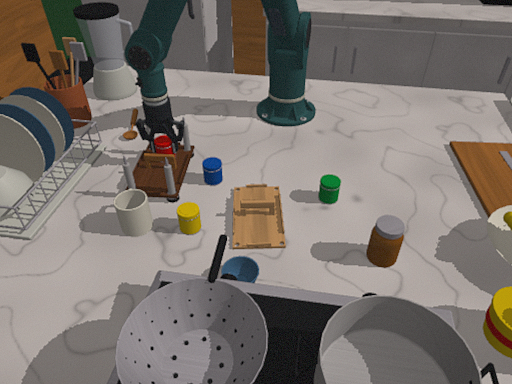

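Run:
```python
from fit import *
release()
x,y=.648,-.172; yaw=np.arctan2(y,x)-.79
env.move_gripper(.085)
env.move_pose([x,y,.15],down(yaw)); env.wait(.3)
print(env.read_position(),env.read_time())
c=cap("wrist","pics/k_w.png"); t=cap("top"); s=cap("scene","pics/k_s.png")
crop(t["img"],340,160,460,310,4,"pics/k_t.png")
import pickle; pickle.dump((c,t,s),open("c6.pkl","wb"))
hsv=cv2.cvtColor(c["img"],cv2.COLOR_RGB2HSV)
m=cv2.inRange(hsv,(23,170,50),(32,255,255)); k,l,st,ce=cv2.connectedComponentsWithStats(m)
for i in range(1,k):
    if st[i,4]>200: print(st[i],ce[i])
```

```text
rel 0.07530785457904772 [-0.25592286 -0.07212718 -0.38805615]
[ 0.64756419 -0.1730347   0.15074837] 29.575
[ 227  161   62   61 2947] [257.12623006 191.38751272]
```

View pics/k_w.png

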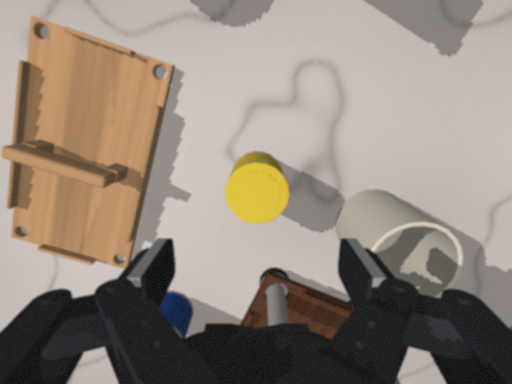

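View pics/k_t.png

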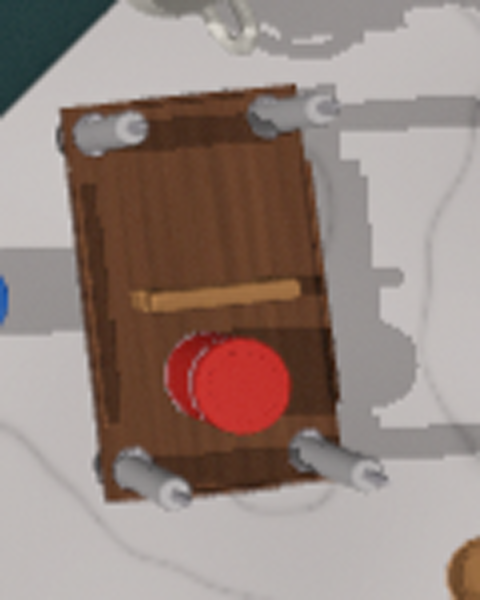

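Red stands on the near end, and the yellow lid is centred at (258,190). This view also shows the four light-tray holes at (41,30), (160,71), (20,231) and (119,258), so I can cross-check that tray.

Run:
```python
from fit import *
import pickle
c,t,s=pickle.load(open("c6.pkl","rb"))
print("light",holes(c,[.5793,-.0077,.198],.004,.013,11), holes(t,[.5793,-.0077,.198],.004,.013,7))
g=back(c,[[257.5,190]],.065)[0]; print(g)
x,y=(g[:2]*2+[.648,-.172])/3
pick_tin(x,y,np.arctan2(-.172,.648)-.79)
place(.048,0,.0489)
cap("wrist","pics/l_w.png");cap("scene","pics/l_s.png")
```

```text
holes found [0, 1]
light (array([ 0.58080398, -0.01000911,  0.20028607]), array([-0.10699165, -0.28082708,  0.25507326, -0.08983065, -0.32642277,
        0.37857813,  0.15764018,  0.25084885]), array([[ 43.94186047,  31.76744186],
       [160.73275862,  72.1637931 ],
       [ 23.51724138, 230.10344828],
       [120.4       , 257.6       ]])) None
[ 0.65391435 -0.17240591  0.065     ]
grip 0.05540555818302581 [ 0.65257225 -0.17240686  0.02096516] [-0.30413179  1.90971132  6.2059676 ]
lifted 0.05499794273013024 32.6833
place True [ 0.49762703 -0.31264925  0.04890025] [-0.75734945 -0.61997993  5.41887872] 35.9583
```

View pics/l_w.png

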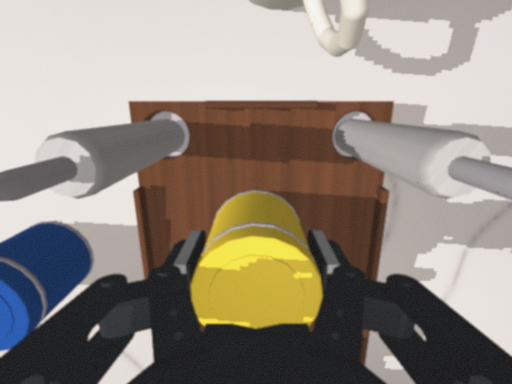

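View pics/l_s.png

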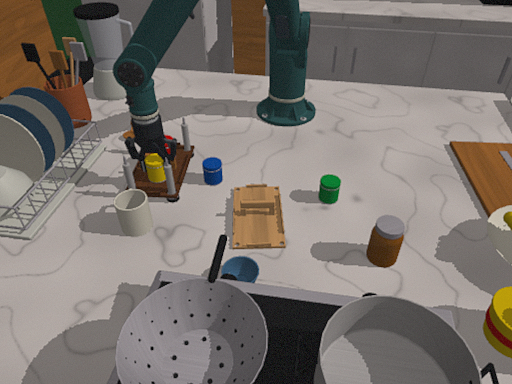

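Run:
```python
from fit import *
import pickle
release(up=.27)
env.wait(.1); c=cap("wrist","pics/m_w.png")
env.move_gripper(.085)
x,y,yaw=.580,-.009,.199
env.move_pose([x,y,.20],down(yaw)); env.wait(.35)
print(env.read_position(),env.read_time(),env.read_qpos())
w=cap("wrist","pics/m_w2.png"); t=cap("top"); s=cap("scene")
pickle.dump((c,w,t,s),open("c7.pkl","wb"))
crop(t["img"],340,160,460,310,4,"pics/m_t.png")
print(holes(w,[.580,-.009,.199],.004,.013,9))
```

```text
rel 0.07498447500735977 [-0.21467825 -0.5247491  -0.14561988]
[ 0.58000903 -0.00975559  0.20008965] 39.6417 [-0.5101008   0.52108387  0.63265213  1.98767717 -0.43652907  0.76926707
  0.5772212 ]
(array([ 0.58083829, -0.00955026,  0.2001626 ]), array([ 0.12425965,  0.0075987 ,  0.15386508,  0.01206812, -0.11579292,
        0.09230924, -0.16294009, -0.07852826]), array([[345.21428571, 121.54285714],
       [337.55319149, 209.42553191],
       [166.70666667, 121.82666667],
       [174.76086957, 209.89130435]]))
```

View pics/m_w.png

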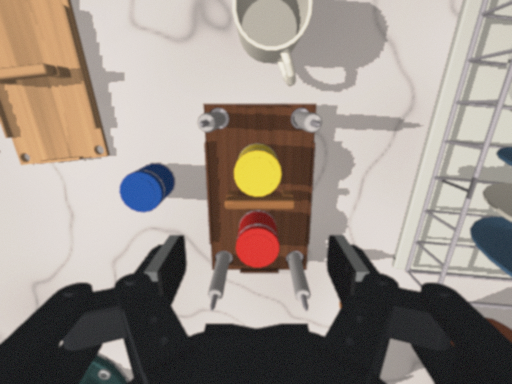

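View pics/m_w2.png

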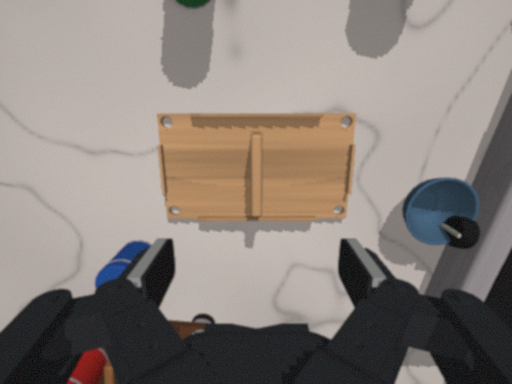

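View pics/m_t.png

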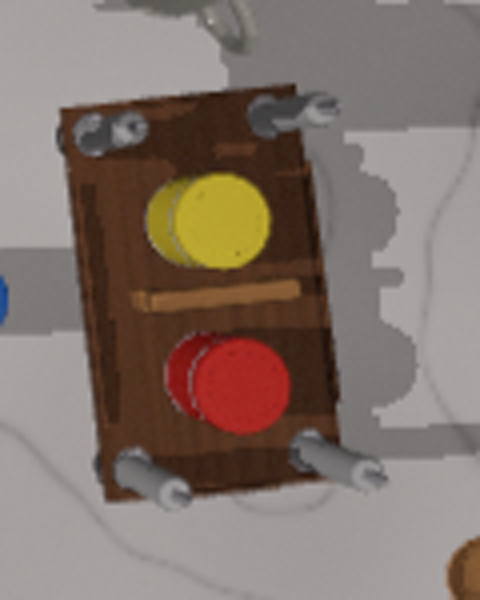

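Run:
```python
from fit import *
import pickle
x,y,yaw=.5803,-.0090,.1995
env.line_to([x,y,.0255],rot=down(yaw),feed=.12); env.wait(.1)
env.move_gripper(0.0,f_grip=80); env.wait(.15)
print(env.read_grip_width(),env.read_position())
env.line_to([x,y,.27],feed=.22)
P=np.array([.4499,-.3198])
env.move_pose([*P,.27],down(RW))
env.line_to([*P,.172],feed=.12); env.wait(.4)
print(env.read_position(),env.read_orientation(),down(RW),env.read_wrist_force(),env.read_time())
c=cap("wrist","pics/n_w.png"); t=cap("top")
pickle.dump((c,t),open("c8.pkl","wb"))
crop(t["img"],355,165,465,305,4.2,"pics/n_t.png")
```

```text
0.010557763183393902 [ 0.5804163 -0.009029   0.0256847]
[ 0.45004388 -0.31984057  0.17226915] [2.11012247e+00 2.32678687e+00 3.19470612e-04] [2.11054991 2.32705468 0.        ] [-0.01163084  0.47345891 -2.2610934 ] 46.2167
```

View pics/n_w.png

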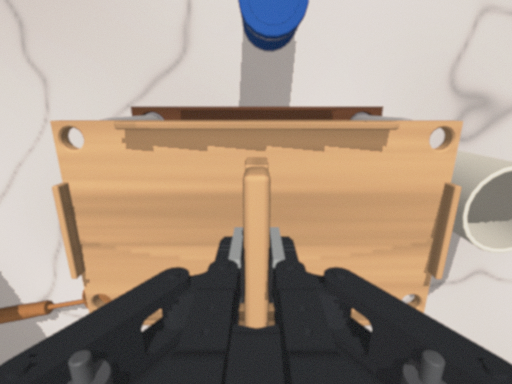

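View pics/n_t.png

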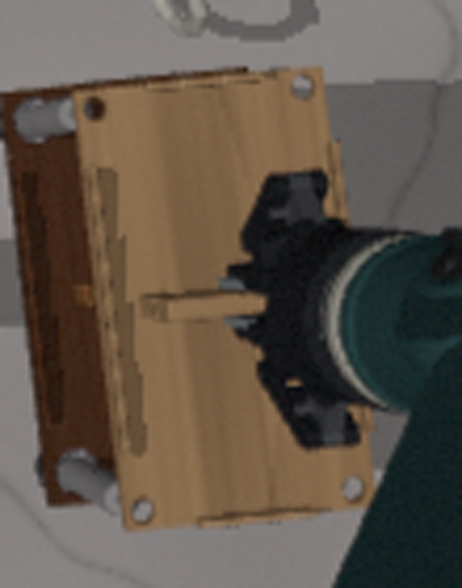

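Run:
```python
from fit import *
import pickle
c,t=pickle.load(open("c8.pkl","rb"))
z=.1722+.0187-.044+.004
Rw=R.from_euler('z',RW).as_matrix()[:2,:2]
H=px([[94,108],[302,86],[143,510],[353,488]],355,165,4.2)
p,r=fit([(t,np.c_[COR,np.full(4,z)],H,1)],[.45,-.32,.0975]); print("top tray",p.round(4),r.round(2))
# rack top view from c7 top with finer crop
_,_,t7,_=pickle.load(open("c7.pkl","rb"))
ims=[]
for a,b in COR:
    u=proj(t7,[[*(Rw@[a,b]+[.4493,-.3169]),.128]])[0]; x0,y0=np.round(u).astype(int)-11
    ims.append(cv2.resize(t7["img"][y0:y0+23,x0:x0+23],(299,299),interpolation=cv2.INTER_CUBIC)); print(x0,y0)
cv2.imwrite("pics/o_t.png",cv2.cvtColor(np.vstack([np.hstack(ims[:2]),np.hstack(ims[2:])]),cv2.COLOR_RGB2BGR))
h=back(c,[[71.5,136.5],[442,137]],z+.004); print("wrist holes top",h.round(4),"mid",(Rw.T@(h[:,:2]-[.45,-.31984]).T*1e3).round(1))
```

```text
top tray [ 0.4492 -0.3183  0.0987] [ 0.03  0.12 -0.03  0.18 -0.07 -0.16  0.06 -0.14]
363 180
411 175
374 273
423 268
wrist holes top [[ 0.3422 -0.2744  0.1549]
 [ 0.5496 -0.2542  0.1549]] mid [[-102.9  105.5]
 [  55.8   55.6]]
```

View pics/o_t.png

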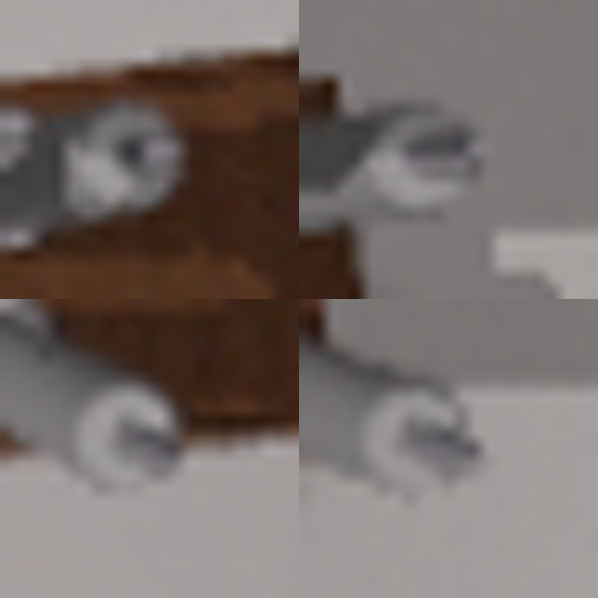

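Run:
```python
from fit import *
import pickle
_,_,t7,_=pickle.load(open("c7.pkl","rb"))
o=np.array([[363,180],[411,175],[374,273],[423,268]])
s=(np.array([[125,157],[126,158],[129,137],[119,142]])+.5)/13-.5+o
q=(np.array([[148,150],[172,145],[172,165],[176,150]])+.5)/13-.5+o
for uv,z in ((s,.114),(q,.140)):
    p,r=fit([(t7,np.c_[COR,np.full(4,z)],uv,1)],[.45,-.317,.0975]); print(p.round(4),r.round(2))
```

```text
[ 0.4487 -0.3183  0.0978] [ 0.34 -0.01 -0.22 -0.01 -0.01  0.19 -0.1  -0.16]
[ 0.4493 -0.3165  0.1089] [ 0.46 -0.08 -0.58 -0.3  -0.03 -0.05  0.11  0.44]
```

Run:
```python
from fit import *
import pickle
P=np.array([.4496,-.3198])
hit=env.line_to([*P,.1625],feed=.04,threshold=4); env.wait(.3)
print(hit,env.read_position(),env.read_wrist_force(),env.read_torque(),env.read_time())
c=cap("wrist"); t=cap("top")
pickle.dump((c,t),open("c9.pkl","wb"))
f=lambda i:cv2.resize(i,(300,300),interpolation=cv2.INTER_CUBIC)
T=t["img"]; o=[(94,108),(302,86),(143,510),(353,488)]
tl=[]
for u in o:
    x,y=int(u[0]/4.2+355),int(u[1]/4.2+165); tl.append(f(T[y-8:y+9,x-8:x+9]))
w=[f(c["img"][117:157,52:92]),f(c["img"][117:157,422:462])]
cv2.imwrite("pics/p.png",cv2.cvtColor(cv2.resize(np.vstack([np.hstack(tl[:2]),np.hstack(tl[2:]),np.hstack(w)]),(400,600)),cv2.COLOR_RGB2BGR))
```

```text
False [ 0.44966664 -0.31988778  0.16261604] [ 0.25295591 -0.28108291 -1.2437108 ] [-0.0100274   0.01655657  0.02646959] 47.0083
```

View pics/p.png

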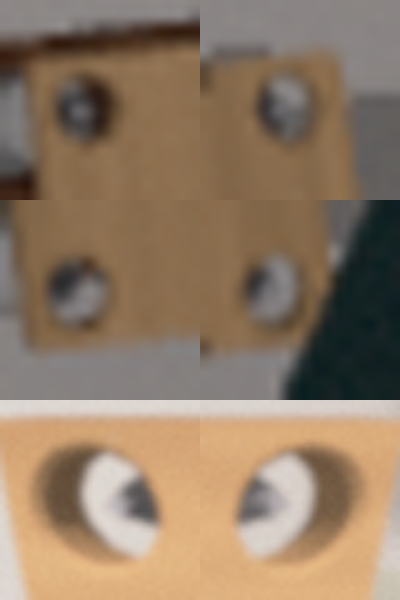

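The wrist view shows both visible pin tips centred in their holes once parallax is allowed for, so I'm lowering the tray.

Run:
```python
from fit import *
P=np.array([.4496,-.3198])
hit=env.line_to([*P,.1435],feed=.03,threshold=6); env.wait(.1)
print(hit,env.read_position(),env.read_wrist_force(),env.read_torque())
if not hit:
    hit=env.line_to([*P,.1385],feed=.015,threshold=7); env.wait(.1)
    print(hit,env.read_position(),env.read_wrist_force(),env.read_torque(),env.read_time())
cap("wrist","pics/q_w.png"); cap("scene","pics/q_s.png")
```

```text
False [ 0.44969111 -0.31995187  0.14365632] [ 0.2051235  -0.85503142 -1.00229826] [-0.02088831  0.01346673 -0.03402199]
True [ 0.44990194 -0.31999485  0.1406518 ] [-1.0027473   0.54573151  5.51686932] [0.04826631 0.12121854 0.02279592] 48.3917
```

View pics/q_w.png

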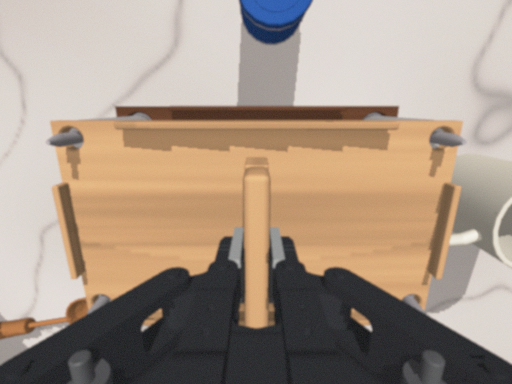

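View pics/q_s.png

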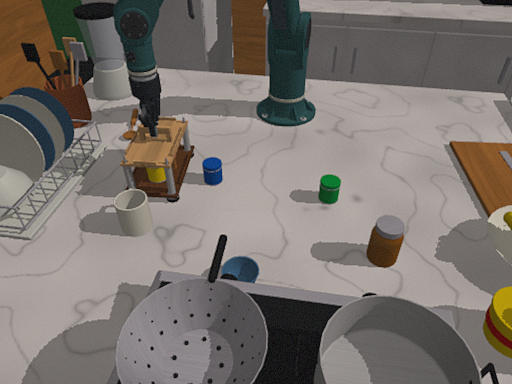

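Run:
```python
from fit import *
import pickle
release(opening=.05,up=.27)
env.move_gripper(.085)
x,y=.447,-.164; yaw=-.35
env.move_pose([x,y,.16],down(yaw)); env.wait(.3)
print(env.read_position(),env.read_time(),env.read_qpos())
c=cap("wrist","pics/r_w.png"); t=cap("top"); s=cap("scene","pics/r_s.png")
crop(t["img"],340,160,460,310,4,"pics/r_t.png"); crop(s["img"],110,110,220,220,5,"pics/r_s.png")
pickle.dump((c,t,s),open("c10.pkl","wb"))
```

```text
rel 0.05000784582773501 [-0.05239072  0.176316    0.21064165]
[ 0.44760468 -0.16530701  0.16070631] 51.3167 [-0.2928235   0.4992359   0.75003081  2.23923559 -0.60690266  0.60935821
  0.5581427 ]
```

View pics/r_w.png

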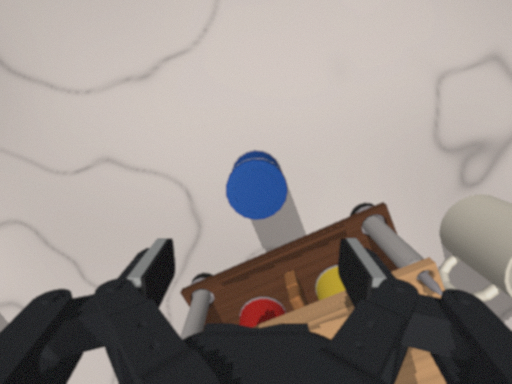

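View pics/r_t.png

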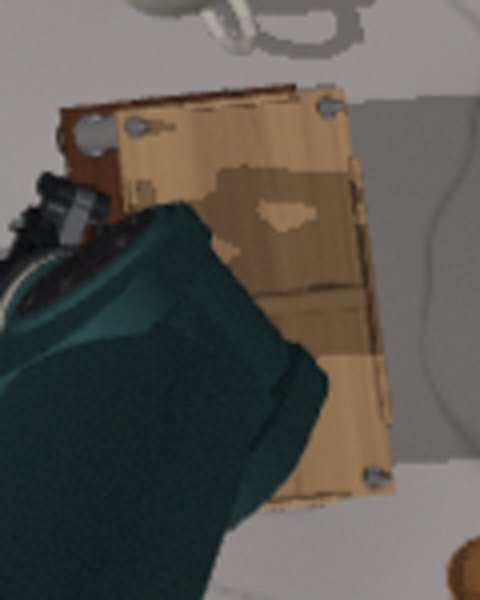

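View pics/r_s.png

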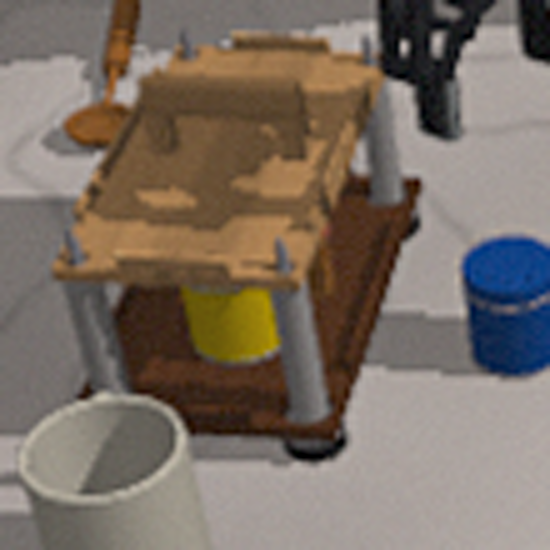

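Run:
```python
from fit import *
import pickle
c,t,s=pickle.load(open("c10.pkl","rb"))
crop(s["img"],60,0,340,230,2.8,"pics/r_s2.png")
crop(t["img"],250,160,512,384,3,"pics/r_t2.png")
print(back(c,[[257,187]],.065))
print(env.ik([.447,-.164,.02],down(-.35)))
```

```text
[[ 0.45129106 -0.16176611  0.065     ]]
[-0.00957812  0.70837568  0.36699325  2.29492283 -0.95108617  0.29085136
  0.855119  ]
```

View pics/r_s2.png

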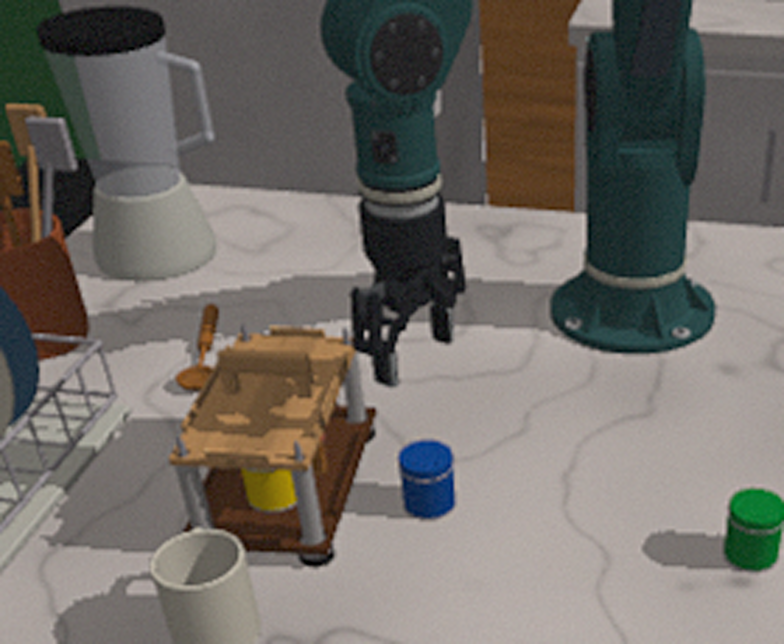

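View pics/r_t2.png

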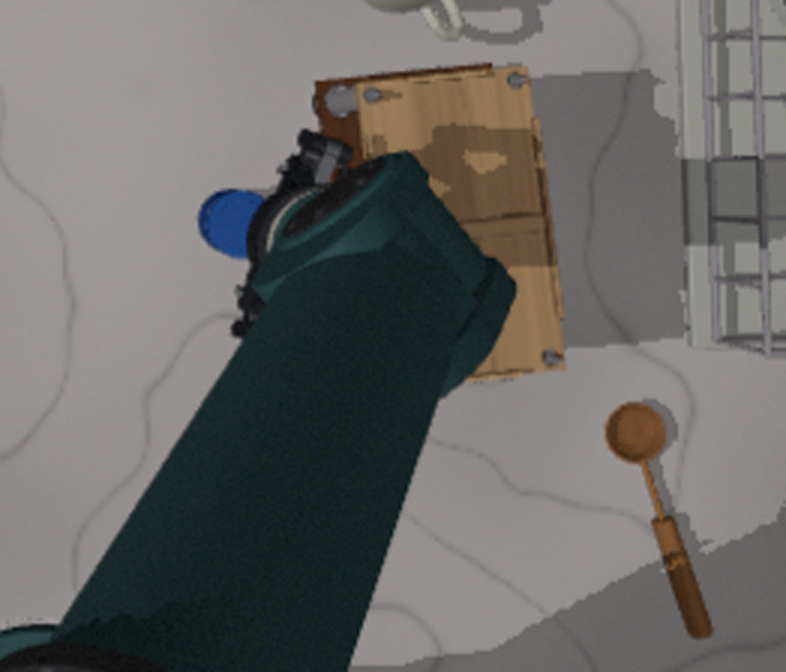

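Run:
```python
from fit import *
pick_tin(.450,-.1625,-.35,up=.30)
P=rk(.052,-.001); yaw=RW-np.pi/2
env.move_pose([*P,.30],down(yaw)); print(env.read_qpos())
env.line_to([*P,.165],feed=.15); env.wait(.25)
print(env.read_position(),env.read_time())
cap("wrist","pics/s_w.png"); cap("scene","pics/s_s.png")
```

```text
grip 0.055004730829079806 [ 0.45014954 -0.16237127  0.02068065] [-0.54720742 -0.07336112  4.02567678]
lifted 0.05505141692533999 54.7417
[-0.29259405  0.63386262  1.22037142  1.87784013 -0.66405434  1.12045185
 -0.29063492]
[ 0.50219341 -0.31372692  0.16569253] 56.725
```

View pics/s_w.png

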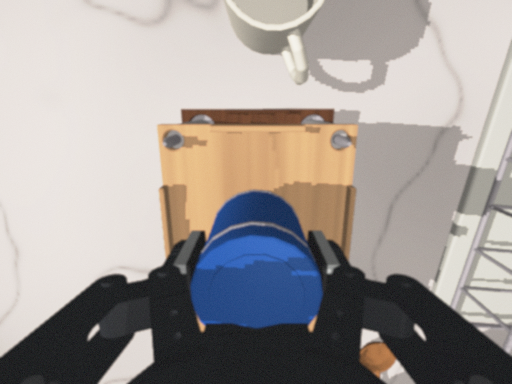

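View pics/s_s.png

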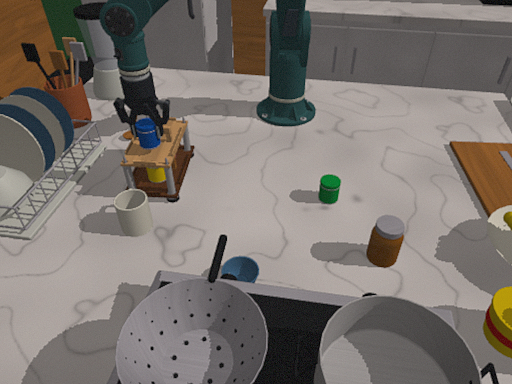

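Run:
```python
from fit import *
P=rk(.052,-.001)
hit=env.line_to([*P,.1395],feed=.025,threshold=5); env.wait(.15)
print(hit,env.read_position(),env.read_wrist_force(),env.read_time())
if hit and abs(env.read_position()[2]-.1437)<.003:
    release(up=.30)
    env.move_pose([.45,.05,.35],down(0.)); env.wait(.2)
    t=cap("top"); s=cap("scene","pics/t_full.png")
    crop(t["img"],340,160,460,310,4,"pics/t_t.png"); crop(s["img"],100,100,220,220,5,"pics/t_s.png")
    print(env.read_time(),env.read_position())
```

```text
True [ 0.50175567 -0.31327909  0.14374559] [0.41403892 1.23827707 5.23814689] 57.775
rel 0.07516057433485898 [1.11176842 0.29072354 0.36271932]
60.7583 [0.45022671 0.04928938 0.34999641]
```

View pics/t_t.png

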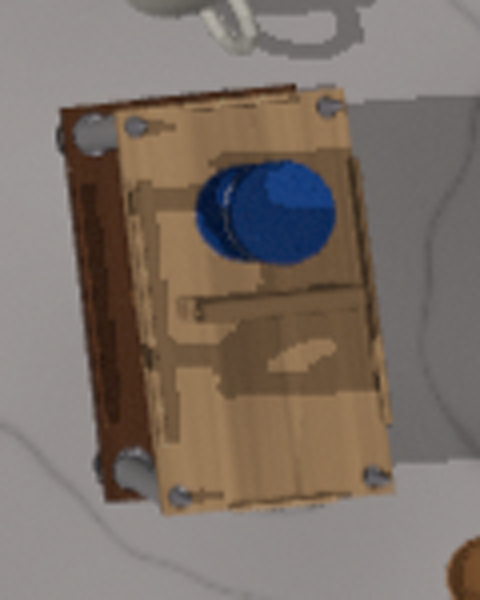

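View pics/t_s.png

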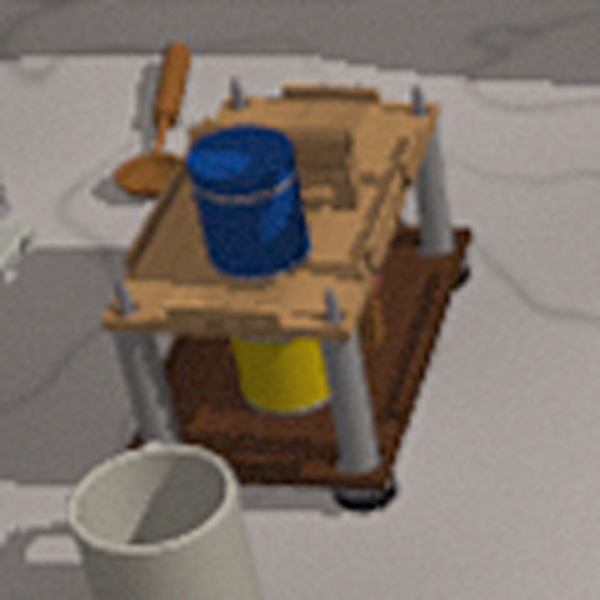

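View pics/t_full.png

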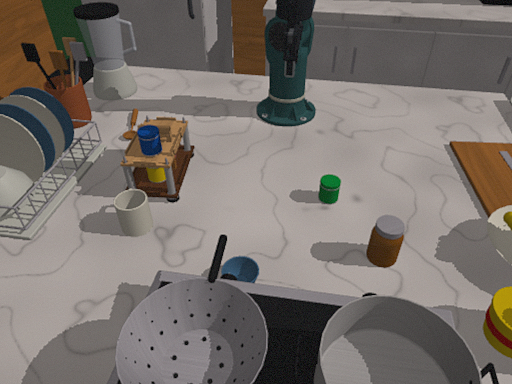

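The pictures show all four pins standing through the light tray, the blue tin upright on its far end, and the yellow tin on the dark tray. The green tin, mug and jar are where they started. Handing in.

Run:
```python
from station import env, job
print(env.read_wrist_force(),env.read_time()); print(job.job_done())
```

```text
[-0.34111413  0.21465081 -0.12370487] 60.7583
the job is handed in; nothing more can be done
None
```

I built and loaded the rack in the required order and handed it in at about 61 s. No verdict was reported. The order was dark tray on the collars, red tin at the near end, yellow at the far end, light tray on the shoulders, blue tin on the light tray's far side.

- **Seating:** every contact height matched the expected one within about 0.5 mm. The tool stopped at 45.7 mm for the dark tray, 48.9 mm for both lower tins, 140.7 mm for the light tray and 143.7 mm for the blue tin.
- **Final pictures:** all four pins stand through the light tray. The blue and yellow tins are upright, and the green tin, mug and jar look unmoved by eye. The arm is clear, with a wrist force near zero.
- **Not checked at the end:** the upper tray hides the red tin almost completely in the last pictures. It was upright and in place when last seen clearly, just before the light tray went on.
- **Disagreements:** the top and wrist cameras differed by about 2 mm on the trays and up to about 6 mm on the tins. I used in-between values. Before lowering the dark tray I shifted it about 3 mm sideways, because the first hover showed its holes that far off the pins.

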